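# Drive out the filter drawer of a bench dust extractor with a pin tool

### The arm

A 6-joint arm with a two-finger parallel gripper is mounted at the origin on a cart in front of the work surface, level with it; the furniture and walls round the work are solid. World frame = base frame: x ahead of the robot, y to its left, z up, the work surface at z = 0. Lengths are in mm, angles in rad, forces in N, time in s.
With the tool pointing down it reaches from about 375 to 900 mm from the base axis. Payload 3.1 kg.
Tool frame: the origin (TCP) lies midway between the tips of the shut fingers; the grasp point (between the pads) lies 19 mm behind it; z points along the fingers, y is the line along which they close (so a half turn about z gives the same grasp; the last joint's range is limited). The gripper opens to 87 mm and grips with 3 to 60 N. Pads are 19 mm wide; open, the fingers measure 117 mm over their backs; the gripper's body (75 mm by 190 mm) begins 51 mm behind the grasp point.
Start: joints at [0.95, 0.527, 1.433, -0, 1.181, -0.178], TCP at [267.752, 564.717, 222.548] pointing down, gripper open.
Joint ranges: [-3.08, 3.08], [-0.75, 2.2], [0.22, 2.44], [-1.43, 4.57], [0, 2.65], [-2.85, 2.85]. Speed limits (rad/s): [2.79, 2.79, 3.14, 3.14, 3.14, 3.14].

### API

Orientations are given as a unit quaternion [w, x, y, z].
In Python, from plant import env, fingers, planner, snapshot, camera_info, ticket, telemetry gives the robot as it stands. Calls block until the motion is done:
- env.move_to(position, orientation): joint-space move of the TCP to a pose.
- env.line_to(position, v=150, orientation=None, f_stop=None): straight line of the TCP; orientation=None keeps the orientation; v is the mean speed in mm/s. With f_stop (N) it stops when the force on the tool has changed by that much, and returns True; else False.
- env.goto_joints(angles): joint-space move.
- fingers.move_gripper(opening, newtons=None): finger opening in mm; newtons is the grip in N (None keeps the last); returns when the fingers have stopped.
- env.dwell(seconds).
- planner.inverse_kinematics(position, orientation): joint angles nearest the present ones, or None.
- snapshot(name): name is "scene" or "top"; returns (picture, depth): 420x560x3 uint8, blue, green, red; 420x560 float32, mm along the optical axis (not along the pixel's ray), 0 where there is no reading.
- camera_info(name): a dict with "fov_y" (degrees; the focal length in pixels is half the picture's height over the tangent of half this angle, whatever the lens; pixels are square), "cx", "cy" (the principal point, pixels), "D" ([k1, k2, p1, p2, k3] as OpenCV has them; the pictures are not rectified), "position" and "rotation" of the camera in the world. Camera axes: x right, y up, looking along -z (the intrinsics and any distortion apply to the point x, -y, -z); pixel columns grow to the right and rows downward; lengths in mm; the calibration is good to about 2 mm. A picture is of the moment at which its call begins. camera_info takes no time and is no camera call.
A pose or a line that the arm cannot do raises env.Unreachable and nothing moves.
- ticket.job_done(): hands the job in; it is judged then, once.
Readings, each from a call of its own:
- telemetry.current_clock(): time.
- telemetry.current_joint_positions(): joint angles.
- telemetry.current_qvel(): joint speeds.
- telemetry.current_joint_efforts(): joint torques, N m.
- telemetry.current_tool_pos(): TCP position.
- telemetry.current_ee_rot(): TCP orientation.
- telemetry.current_force(): force on the tool from outside, world axes, zero at the start.
- telemetry.current_torque(): the same for the moment, N m.
- telemetry.current_grip_width(): finger opening in mm.
- telemetry.current_finger_force(): force on a finger pad.
Only numpy, scipy, OpenCV 4.12 (cv2) and the standard library are available. Lean on these libraries where they do the work, as an engineer would, in place of code of your own. Each camera call takes 0.05 s, during which the arm holds its last target. There are 200 camera calls.

### The job

Open the filter drawer of the small blue dust extractor: take the red-handled pin tool from its wooden stand, reach through the slot in the extractor's lid, feel for the recessed release hidden below it, and, holding the release down with the pin, push the drawer out to its stop. Then put the pin tool back in its stand, upright and all the way in, touch the extractor with nothing but the pin, and leave the two jars and the red pliers where they are.

Things in the scene. Friction and masses are not known exactly. Their poses are not given: they have to be found in the camera images.
- extractor: Blue dust extractor fixed to the bench, 110 (x) x 190 (y) x 62 mm high, orange drawer front flush in its +y end, 40 mm hose stub on its +x side (to x = +89 mm, lower than the lid). Origin: centre of the underside; z up. Its 5 mm lid has a slot 12 mm wide on the line x = 0 from y = -70 to +60 mm, open to the drawer's top strip: at z = 51.5 mm between y = -67 and -13, 53 mm elsewhere.
- search_mid (a point): Point on the extractor at x = 0, y = -40, z = 51.5 mm (axes as the extractor's): on the strip's surface, 10.5 mm below the lid's top. The strip is rigid but for one well, 14 mm (x) by 18 mm (y), carried by the drawer. While the drawer is shut the well's centre lies anywhere from 18 mm before to 18 mm beyond this point along y; it differs each time and is not measured.
- lid_slot (a point): Centre of the slot at the lid's upper face (x = 0, y = -5, z = 62 mm on the extractor; same axes). Below it, in the drawer's well, the flat top of the black spring release lies 4 mm under the strip (z = 47.5 mm): about 2.5 N starts it, 5.5 N takes it down its full 6 mm to a hard stop at z = 41.5 mm.
- filter_drawer (a joint): How far the drawer stands out along the extractor's +y, m: 0 shut, 0.070 at its stop. No handle. The pin, down in the well, pushes on the well's wall and takes the drawer along; it slides with about 2 N. A toothed catch locks it (with a few mm of play) anywhere on the way unless the release is held down at least 5 of its 6 mm, so keep it down all the way.
- pin_tool: Loose pin tool, 50 g, standing upright in the stand at first: round steel shank 6 mm in diameter and 45 mm long, above it a square red handle 14 x 14 x 55 mm, 100 mm in all. Origin: the tip of the shank; z runs up along the tool to the handle; x and y are square to the handle's faces.
- pin_stand: Wooden block fixed to the bench, 60 x 60 x 52 mm high, origin at the centre of the underside. In the middle of its top is an upright hole 10 mm in diameter and 47 mm deep with a chamfered mouth; the pin tool's shank stands in it and the handle's shoulder rests on the block's top, the tip then 7 mm above the origin.
- flux_jar: White jar with a blue cap, 53 mm across, 58 mm high, behind the extractor; a bystander. Origin at the centre of its underside.
- solution_jar: Pale jar with a light blue knob, 80 mm across, 112 mm high, on the back left beyond the extractor; a bystander. Origin at the centre of its underside.
- pliers_red: Red-handled pliers lying flat, 38 x 132 x 10 mm, behind and right of the extractor; a bystander. Origin at the centre of the underside.

How it is judged (in metres and radians):
On the way:
1. the drawer is on its way out, driven by the pin tool in the extractor (value of joint filter_drawer between 0.015 and 0.06 m and contact force between pin_tool and extractor above 0.5 N), for 0.1 s.
At the end, for the whole second after the job is handed in: The filter drawer stands out by more than 62 of its 70 mm; the pin tool stands upright (within 0.1 rad) and at rest in the stand's hole, its tip within 6 mm of the hole's axis and within 4 mm of fully down (value of joint filter_drawer above 0.062 m and horizontal distance between pin_tool and pin_stand below 0.006 m and z of pin_tool in the frame of pin_stand below 0.011 m and angle between pin_tool's own z axis and vertical below 0.1 rad and linear speed of pin_tool below 0.02 m/s); the robot touches nothing.
It fails at once if the fingers or the arm press on the extractor with more than 8 N; only the pin tool may work on it (contact force between any of the fingers, the arm and extractor above 8 N).
It fails at once if the flux jar is pushed more than 30 mm or tipped (distance of flux_jar from where it was at the start of the episode above 0.03 m or angle between flux_jar's own z axis and vertical above 0.5 rad).
It fails at once if the solution jar is pushed more than 30 mm or tipped (distance of solution_jar from where it was at the start of the episode above 0.03 m or angle between solution_jar's own z axis and vertical above 0.5 rad).
It fails at once if the pliers are pushed more than 30 mm (distance of pliers_red from where it was at the start of the episode above 0.03 m).
It also fails if it takes over 54 s, if anything falls off the work surface, if the arm or the gripper's body presses on something with over 40 N, if the wrist force passes 120 N, or if a joint passes its speed limit or range.

## Working session

There is one attempt and no reset: what is moved stays moved. The work goes in short steps, each a Python script; the robot and the scene stay as the last script left them, time stands still between calls to the robot, and variables do not carry over. Pictures are saved under pics/ and viewed, at most 10 in all, crops included, and the job is handed in when it is done.

```bash
ls; mkdir -p pics; python3 - <<'E'
from plant import *
import cv2,numpy as np
for n in("scene","top"):
    p,d=snapshot(n); cv2.imwrite(f"pics/{n}0.png",p); np.savez(f"{n}0.npz",p=p,d=d); print(n,camera_info(n))
print(telemetry.current_clock(), telemetry.current_ee_rot())
E
```

```text
pics
scene {'fov_y': 51.83078772660781, 'cx': 283.52047151336717, 'cy': 211.18178576765317, 'D': array([0.032572, 0.      , 0.      , 0.      , 0.      ]), 'position': array([ 243.08933684, -719.72655285,  621.78852586]), 'rotation': array([ 0.85905707,  0.45519162, -0.10852565, -0.20746981])}
top {'fov_y': 56.81957164489091, 'cx': 283.59466958125324, 'cy': 210.6213106765324, 'D': array([-0.11181464,  0.        ,  0.        ,  0.        ,  0.        ]), 'position': array([ 471.54503598,   17.54776896, 1140.13704732]), 'rotation': array([-0.69862356, -0.05487731,  0.0364165 ,  0.71245171])}
0.1 [-3.87885991e-04  2.19597802e-01  9.75589994e-01 -9.04556717e-04]
```

View pics/scene0.png

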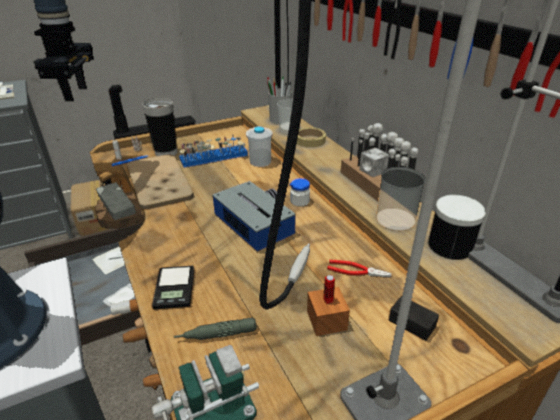

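View pics/top0.png

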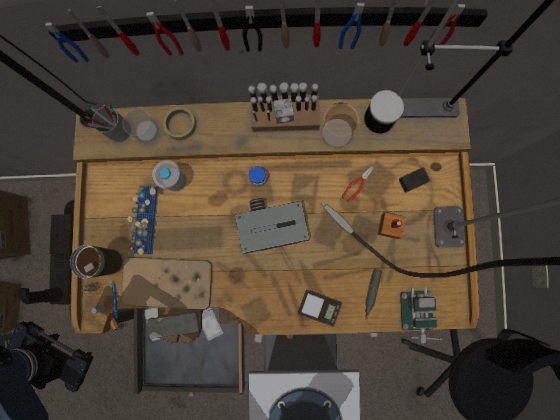

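The scene view shows the extractor at about (255,215), the stand with its pin at (328,305), and the iron's cable arching between them. In the top view the extractor is at (272,227) with its hose at (258,203), and the stand is at (392,225). I'll enlarge those next and deproject.

```bash
cat > h.py <<'E'
import numpy as np,cv2
from scipy.spatial.transform import Rotation as R
from plant import *
def cam(n):
    c=camera_info(n); f=210/np.tan(np.radians(c["fov_y"]/2))
    K=np.array([[f,0,c["cx"]],[0,f,c["cy"]],[0,0,1]]); q=c["rotation"]
    return K,c["D"],c["position"],R.from_quat([q[1],q[2],q[3],q[0]])
def ray(n,uv):
    K,D,p,r=cam(n); x=cv2.undistortPoints(np.array(uv,float).reshape(-1,1,2),K,D)[:,0]
    return p,r.apply(np.c_[x[:,0],-x[:,1],-np.ones(len(x))])
def at_z(n,uv,z):
    p,d=ray(n,uv); return p+d*((z-p[2])/d[:,2])[:,None]
def cloud(n,d):
    v,u=np.mgrid[0:420,0:560]; p,r=ray(n,np.c_[u.ravel(),v.ravel()])
    return (p+r*d.reshape(-1,1)).reshape(420,560,3)
def proj(n,P):
    K,D,p,r=cam(n); x=r.inv().apply(np.atleast_2d(P)-p); x=x*[1,-1,-1]
    return cv2.projectPoints(x,np.zeros(3),np.zeros(3),K,D)[0][:,0]
E
python3 - <<'E'
from h import *
t=np.load("top0.npz"); P=t["p"]
a=cv2.resize(P[195:260,225:320],None,fx=8,fy=8,interpolation=cv2.INTER_CUBIC)[:, :760]
cv2.imwrite("pics/c1.png",a)
s=np.load("scene0.npz"); 
b=cv2.resize(P[205:245,370:415],None,fx=9,fy=9,interpolation=cv2.INTER_CUBIC)
c=cv2.resize(s["p"][265:340,300:356],None,fx=7,fy=7,interpolation=cv2.INTER_CUBIC)
h=max(b.shape[0],c.shape[0]); o=np.zeros((h,b.shape[1]+c.shape[1],3),np.uint8); o[:b.shape[0],:b.shape[1]]=b; o[:c.shape[0],b.shape[1]:]=c
cv2.imwrite("pics/c2.png",o); print(o.shape,a.shape)
C=cloud("top",t["d"])
for u,v in [(272,215),(250,232),(300,230),(388,232),(398,224),(258,203),(345,222),(395,262),(440,272),(500,270),(258,176),(165,173),(350,190),(370,252),(400,266)]: print((u,v),C[v,u].round())
S=cloud("scene",s["d"])
for u,v in [(303,20),(298,80),(290,150),(280,220),(268,270),(264,300),(285,295)]: print("s",(u,v),S[v,u].round())
E
```

```text
(525, 797, 3) (520, 760, 3)
(272, 215) [600.  77.  62.]
(250, 232) [554. 139.  63.]
(300, 230) [557.  -0.  62.]
(388, 232) [ 546. -247.   54.]
(398, 224) [ 563. -262.  107.]
(258, 203) [636. 116.  59.]
(345, 222) [ 580. -131.   24.]
(395, 262) [ 462. -277.   -0.]
(440, 272) [ 429. -411.   -3.]
(500, 270) [  396. -1046.  -839.]
(258, 176) [713. 116.  60.]
(165, 173) [717. 369. 112.]
(350, 190) [ 678. -153.   -1.]
(370, 252) [ 493. -204.    0.]
(400, 266) [ 450. -291.    2.]
s (303, 20) [ 456. -343.  542.]
s (298, 80) [ 453. -340.  486.]
s (290, 150) [ 447. -335.  408.]
s (280, 220) [ 440. -323.  308.]
s (268, 270) [ 428. -309.  218.]
s (264, 300) [ 432. -281.  132.]
s (285, 295) [ 514. -192.   25.]
```

View pics/c1.png

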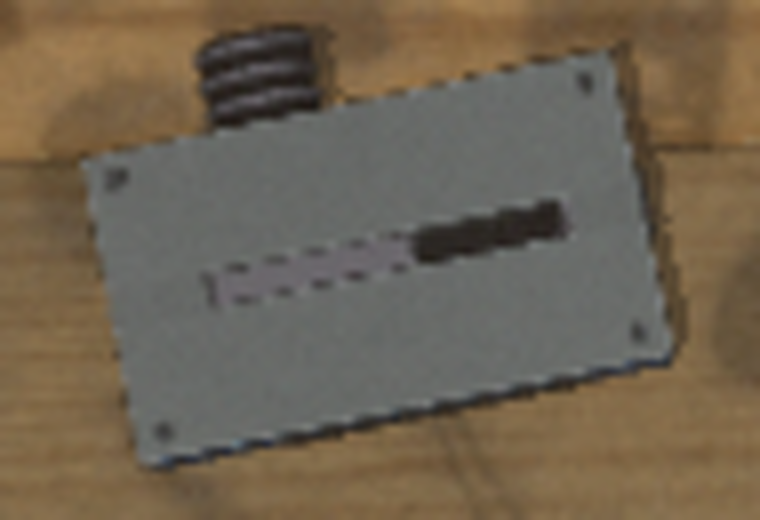

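View pics/c2.png

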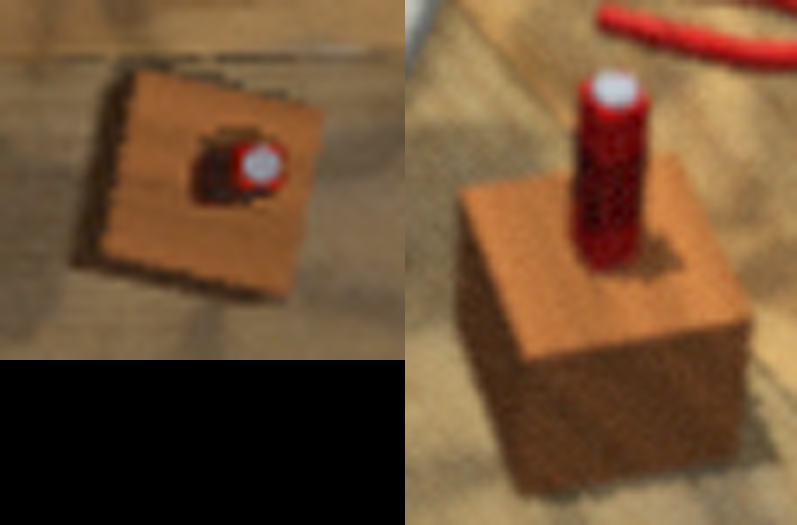

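In c1 the lid corners are at (82,158), (615,50), (672,355) and (148,465), and the slot runs from (208,292) to (568,218). In c2 the stand's top corners are at (135,70), (325,108), (288,300) and (100,255), and the handle cap is at (262,163).

```bash
python3 - <<'E'
from h import *
f=lambda q,u0,v0,s,x0=0:np.c_[u0+(np.array(q)[:,0]-x0+.5)/s-.5, v0+(np.array(q)[:,1]+.5)/s-.5]
L=at_z("top",f([(82,158),(615,50),(672,355),(148,465)],225,195,8),62)
print("lid",L.round(1).tolist(),L.mean(0).round(1),[np.linalg.norm(L[i]-L[i-1]).round(1) for i in range(4)])
for a,b in((0,1),(3,2),(0,3),(1,2)): d=L[a]-L[b]; print(np.degrees(np.arctan2(d[1],d[0])).round(1))
S=at_z("top",f([(208,292),(568,218)],225,195,8),62); d=S[0]-S[1]; print("slot",S.round(1),S.mean(0),np.linalg.norm(d),np.degrees(np.arctan2(d[1],d[0])))
T=at_z("top",f([(135,70),(325,108),(288,300),(100,255)],370,205,9),52); print("standT",T.round(1).tolist(),T.mean(0),[np.linalg.norm(T[i]-T[i-1]).round(1) for i in range(4)])
T2=at_z("scene",f([(462,190),(675,158),(750,318),(525,358)],300,265,7,405),52); print("standS",T2.round(1).tolist(),T2.mean(0),[np.linalg.norm(T2[i]-T2[i-1]).round(1) for i in range(4)])
print("pin",at_z("top",f([(262,163)],370,205,9),107),at_z("scene",f([(615,90)],300,265,7,405),107))
# stand top-face from depth
for n in("top","scene"):
    z=np.load(n+"0.npz"); C=cloud(n,z["d"])
    m=(abs(C[...,2]-52)<4)&(abs(C[...,0]-560)<60)&(abs(C[...,1]+257)<60); r=cv2.minAreaRect(C[m][:,:2].astype(np.float32)); print(n,"stand",r)
    m=(abs(C[...,2]-62)<4)&(abs(C[...,0]-575)<110)&(abs(C[...,1]-75)<130); print(n,"lid",cv2.minAreaRect(C[m][:,:2].astype(np.float32)))
    m=(C[...,2]>75)&(abs(C[...,0]-560)<40)&(abs(C[...,1]+257)<40)&(C[...,2]<115); print(n,"handle",C[m].mean(0),np.ptp(C[m],0))
E
```

```text
lid [[604.4, 181.9, 62.0], [638.6, -6.1, 62.0], [531.3, -23.3, 62.0], [496.5, 159.2, 62.0]] [567.7  77.9  62. ] [np.float64(110.2), np.float64(191.1), np.float64(108.7), np.float64(185.8)]
100.3
100.8
11.9
9.1
slot [[556.4 137.8  62. ]
 [579.7  11.7  62. ]] [568.05032972  74.7265854   62.        ] 128.23918433006014 100.50662572659462
standT [[602.2, -240.6, 52.0], [588.9, -300.4, 52.0], [528.9, -285.3, 52.0], [544.4, -226.7, 52.0]] [ 566.10526938 -263.27155086   52.        ] [np.float64(59.5), np.float64(61.2), np.float64(61.9), np.float64(60.6)]
standS [[543.2, -227.5, 52.0], [599.4, -243.0, 52.0], [585.1, -299.1, 52.0], [528.3, -284.8, 52.0]] [ 564.01680362 -263.60024294   52.        ] [np.float64(59.2), np.float64(58.4), np.float64(57.9), np.float64(58.6)]
pin [[ 566.94125583 -264.35704872  107.        ]] [[ 564.87868147 -262.3523041   107.        ]]
top stand ((566.5313720703125, -263.1957702636719), (62.60960006713867, 61.333831787109375), 76.12286376953125)
top lid ((582.0137329101562, 81.97245788574219), (138.99371337890625, 190.1486053466797), 10.619889259338379)
top handle [ 565.410439  -261.3252612  100.2164413] [14.41758078 15.66658909 34.7707574 ]
scene stand ((564.4407958984375, -263.3983459472656), (62.234169006347656, 60.37358856201172), 75.90951538085938)
scene lid ((566.1231689453125, 79.21328735351562), (111.98899841308594, 193.5768585205078), 10.150044441223145)
scene handle [ 562.42412568 -266.14064743   94.21130876] [16.04395929 17.2802276  33.92814106]
```

Both cameras agree to within about 2 mm. The extractor's centre is at about (567.5, 78) with a yaw of about 10.5°. The stand is at (565.3, -263.4) with a yaw of about -13.5°, and all sizes match those given. Next is the grasp.

```bash
cat >> h.py <<'E'
A=np.radians((76.5+90)/2); Q=[0,np.cos(A),np.sin(A),0]
T=telemetry
def st(): return "t%.1f"%T.current_clock(), T.current_tool_pos().round(1), "F",T.current_force().round(2),"w%.1f"%T.current_grip_width()
E
python3 - <<'E'
from h import *
print(planner.inverse_kinematics([565.3,-263.4,170],Q))
env.move_to([565.3,-263.4,170],Q); print(st())
fingers.move_gripper(45,40)
print(env.line_to([565.3,-263.4,62],v=120,f_stop=8),st())
fingers.move_gripper(0,45); print(st(),T.current_finger_force())
env.line_to([565.3,-263.4,130],v=80); print(st())
env.line_to([565.3,-263.4,190],v=120); print(st())
for n in("scene","top"):
    p,d=snapshot(n); np.savez(n+"1.npz",p=p,d=d)
    u,v=proj(n,[565,-263,160])[0].astype(int); print(n,u,v)
    cv2.imwrite(f"pics/{n}1.png",cv2.resize(p[max(v-45,0):v+65,u-50:u+50],None,fx=5,fy=5,interpolation=cv2.INTER_CUBIC))
E
```

```text
[-6.14973070e-01  5.86217769e-01  1.48680138e+00 -4.44089210e-16
  1.06857350e+00 -1.95014995e+00]
('t3.2', array([ 565.6, -262.5,  170.1]), 'F', array([-0.44,  0.91,  0.49]), 'w87.4')
False ('t5.2', array([ 565.9, -263.8,   62.7]), 'F', array([ 0.67, -0.05,  0.36]), 'w45.0')
('t5.8', array([ 565.4, -263.4,   62.2]), 'F', array([-0.28,  0.53,  1.59]), 'w13.9') 44.99859374071093
('t6.8', array([ 564.9, -263.1,  129.5]), 'F', array([ 0.53,  0.62, -0.04]), 'w14.2')
('t7.5', array([ 564.8, -263.1,  189.4]), 'F', array([ 0.66, -0.24, -1.61]), 'w13.9')
scene 331 253
top 403 221
```

View pics/scene1.png

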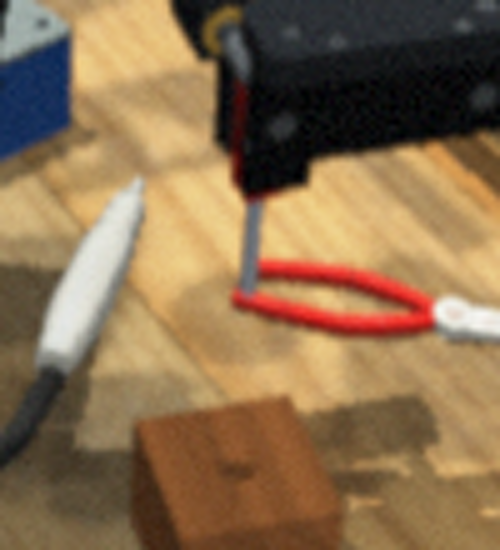

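The pin is held: its shank runs from (255,200) to its tip at (247,291) in the crop, with the empty stand hole at (238,468). I'll check tilt and offset next, then hover over the slot.

```bash
python3 - <<'E'
from h import *
f=lambda x,y:(281+(x+.5)/5-.5,208+(y+.5)/5-.5)
print("hole S",at_z("scene",[f(238,468)],52), "tip at z134",at_z("scene",[f(247,291)],134),"shank top z179",at_z("scene",[f(255,198)],179))
ey=np.array([np.cos(np.radians(100.5)),np.sin(np.radians(100.5)),0])
c=np.array([567.7,78,0]); m=c-40*ey; print("mid",m)
env.move_to([m[0],m[1],190],Q); print(st())
env.line_to([m[0],m[1],55.5+70],v=100); env.dwell(.3); print(st())
for n in("scene","top"):
    p,d=snapshot(n); np.savez(n+"2.npz",p=p,d=d)
p=np.load("scene2.npz")["p"]; u,v=proj("scene",[m[0],m[1],75])[0].astype(int); print(u,v)
cv2.imwrite("pics/scene2.png",cv2.resize(p[v-35:v+35,u-50:u+50],None,fx=8,fy=8,interpolation=cv2.INTER_CUBIC))
E
```

```text
hole S [[ 564.07858778 -264.84083037   52.        ]] tip at z134 [[ 563.87708874 -262.43694962  134.        ]] shank top z179 [[ 560.77448899 -267.38403301  179.        ]]
mid [574.98942102  38.6698037    0.        ]
('t8.8', array([575.5,  37.6, 190. ]), 'F', array([ 0.14, -0.56, -0.67]), 'w13.9')
('t9.8', array([575.3,  38.7, 126.1]), 'F', array([-0.42,  0.12, -0.27]), 'w14.0')
262 205
```

View pics/scene2.png

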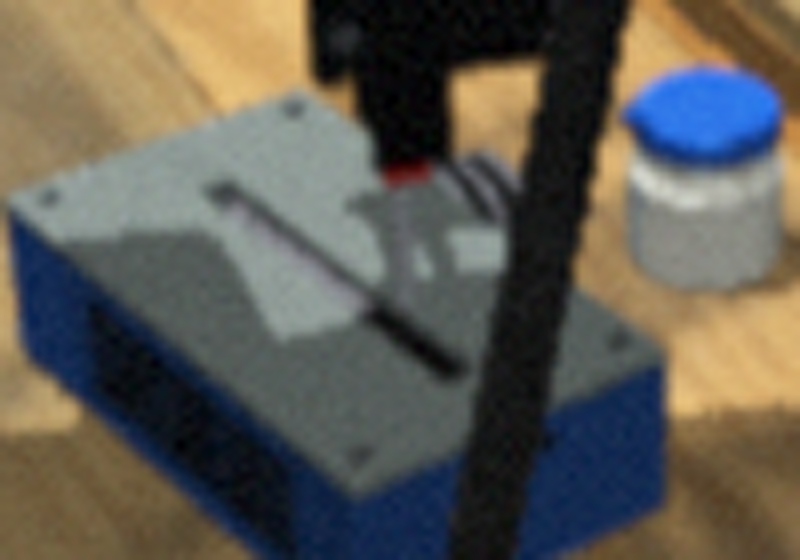

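The pin's shank runs from (402,185) to a tip at about (401,303), hovering near the slot. The slot's line runs from about (222,192) to (452,368).

```bash
python3 - <<'E'
from h import *
f=lambda x,y:(212+(x+.5)/8-.5,170+(y+.5)/8-.5)
s=at_z("scene",[f(222,192),f(452,368)],62); print("slot S",s.round(1),np.linalg.norm(s[0]-s[1]),s.mean(0))
print("tip",at_z("scene",[f(401,305)],70.5),"shank top z115",at_z("scene",[f(402,186)],115.5))
# model projections to compare
ey=np.array([np.cos(np.radians(100.5)),np.sin(np.radians(100.5)),0]); ex=np.array([ey[1],-ey[0],0])
c=np.array([567.7,78,62])
p=np.load("scene2.npz")["p"]; P=cv2.resize(p[170:240,212:312],None,fx=8,fy=8,interpolation=cv2.INTER_CUBIC)
def d(q,col):
    u=proj("scene",np.array(q)); u=(u-[212,170]+.5)*8-.5; cv2.polylines(P,[u.astype(int).reshape(-1,1,2)],True,col,1)
for dx,col in((0,(0,0,255)),(-2,(0,255,0))):
    o=c+[dx,1 if dx else 0,0]
    d([o+a*ex+b*ey for a,b in((-6,-70),(6,-70),(6,60),(-6,60))],col); d([o+a*ex+b*ey for a,b in((-55,-95),(55,-95),(55,95),(-55,95))],col)
d([[575,38.7,70.5],[575,38.7,115.5]],(255,255,0))
# top-camera crop alongside not needed
cv2.imwrite("pics/ov2.png",P)
E
```

```text
slot S [[555.6 132.5  62. ]
 [577.7  14.7  62. ]] 119.83781414720181 [566.62164894  73.57938532  62.        ]
tip [[573.16974404  38.91486931  70.5       ]] shank top z115 [[571.37705036  31.02742096 115.5       ]]
```

View pics/ov2.png

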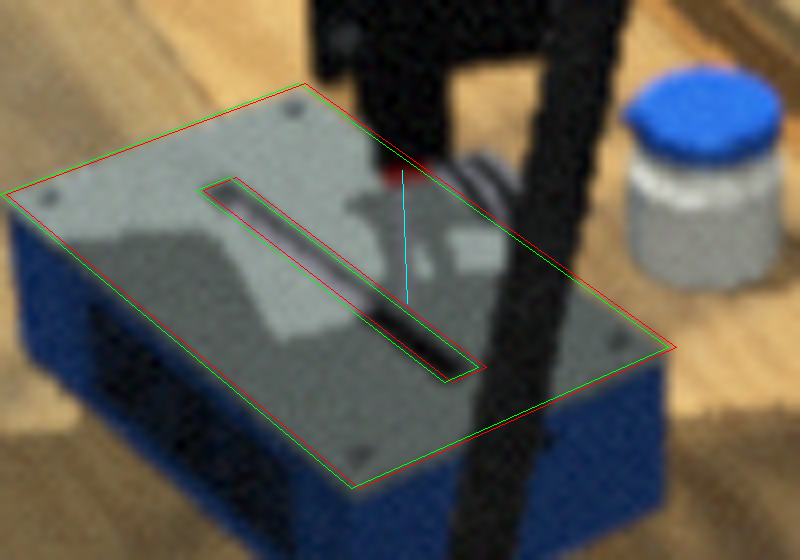

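Relative to the scene camera, the tip sits on the slot's centreline. That camera has a shared -2 mm x bias, which cancels. Now I probe for the well.

```bash
cat >> h.py <<'E'
EY=np.array([np.cos(np.radians(100.5)),np.sin(np.radians(100.5)),0]); C0=np.array([567.7,78,0])
def pos(y,tz): return (C0+EY*y+[0,0,tz+55.4]).tolist()
def avg(k=6):
    a=[];b=[]
    for _ in range(k): a.append(T.current_tool_pos());b.append(T.current_force());env.dwell(.01)
    a=np.mean(a,0)-[0,0,55.4]; d=a-C0; ex=np.array([EY[1],-EY[0],0])
    return "t%.1f x%.1f y%.1f tipz%.1f"%(T.current_clock(),d@ex,d@EY,a[2]),np.mean(b,0).round(2)
E
python3 - <<'E'
from h import *
print(avg())
for y in(-40,-28.5,-51.5):
    env.line_to(pos(y,57 if y!=-40 else 68),v=60)
    hit=env.line_to(pos(y,48.5),v=25,f_stop=3); print(y,hit,avg())
    z=T.current_tool_pos()[2]-55.4
    if z<50: break
    if z>58: print("lid?"); break
    env.line_to(pos(y,57),v=60)
E
```

```text
('t10.0 x0.1 y-40.0 tipz70.4', array([ 0.22,  0.27, -0.74]))
-40 True ('t10.9 x-0.1 y-40.0 tipz51.0', array([-0.14, -0.08,  4.93]))
-28.5 True ('t11.9 x0.5 y-28.7 tipz51.0', array([-0.51, -0.  ,  4.84]))
-51.5 False ('t13.2 x-0.1 y-51.3 tipz48.3', array([-0.25,  0.  , -0.48]))
```

```bash
python3 - <<'E'
from h import *
print(env.line_to(pos(-51.5,38),v=20,f_stop=11),avg())
env.line_to(pos(-51.5,40.2),v=20); print(avg())
for y in(-47,-42):
    print(y,env.line_to(pos(y,40.2),v=15,f_stop=12),avg())
E
```

```text
True ('t13.8 x0.5 y-51.7 tipz40.9', array([-0.67, -0.21,  6.72]))
('t14.1 x0.5 y-51.7 tipz41.0', array([-1.06, -0.05,  6.14]))
-47 False ('t14.6 x0.5 y-47.8 tipz41.0', array([-1.18, -1.65,  6.22]))
-42 False ('t15.1 x0.5 y-42.8 tipz41.0', array([-0.64, -1.78,  6.04]))
```

```bash
python3 - <<'E'
from h import *
for y in(-25,-5,12,31):
    h=env.line_to(pos(y,39.6),v=30,f_stop=9); print(y,h,avg())
    if h: break
E
```

```text
-25 False ('t15.9 x0.6 y-25.7 tipz40.9', array([-1.26, -1.49,  8.86]))
-5 False ('t16.7 x0.5 y-5.7 tipz40.9', array([-1.37, -1.69,  8.62]))
12 False ('t17.5 x0.6 y11.4 tipz40.9', array([-1.28, -1.45,  9.36]))
31 True ('t18.2 x1.4 y26.6 tipz41.1', array([-0.44, -3.37,  3.64]))
```

```bash
python3 - <<'E'
from h import *
a=T.current_tool_pos(); 
env.line_to([a[0],a[1],100+55.4],v=80); print(avg())
env.move_to([565.3,-263.4,190],Q); env.line_to([565.3,-263.4,55.4+65],v=100); env.dwell(.2); print(st())
for n in("scene","top"):
    p,d=snapshot(n); np.savez(n+"3.npz",p=p,d=d)
p=np.load("scene3.npz")["p"]; u,v=proj("scene",[565,-263,60])[0].astype(int); print(u,v)
a=cv2.resize(p[v-35:v+25,u-30:u+30],None,fx=7,fy=7,interpolation=cv2.INTER_CUBIC)
t=np.load("top3.npz")["p"]; b=cv2.resize(t[190:265,215:310],None,fx=4,fy=5.6,interpolation=cv2.INTER_CUBIC)
cv2.imwrite("pics/s3.png",np.hstack([a,b]))
E
```

```text
('t19.1 x0.8 y26.8 tipz99.5', array([-0.04, -0.09, -0.23]))
('t21.5', array([ 565.7, -263.7,  121.2]), 'F', array([ 0.47, -0.66, -1.08]), 'w13.5')
328 297
```

View pics/s3.png

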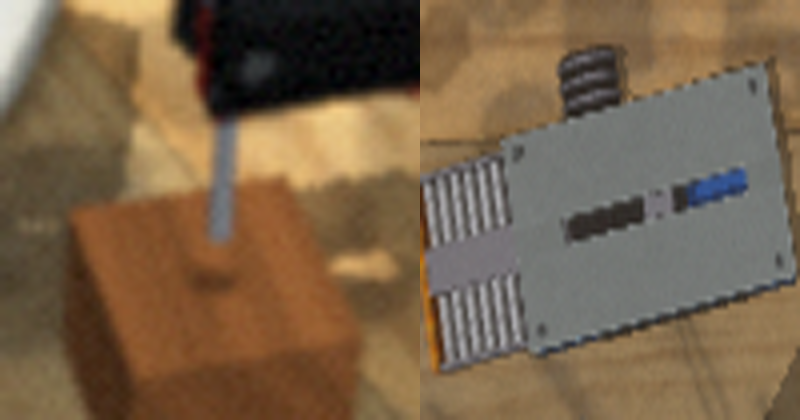

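The drawer is out by about 70 mm: its front corner is at (438,372) and the lid corner at (535,355). The pin tip is at (217,240), above the hole at (212,276). I'll compute the offset and insert.

```bash
python3 - <<'E'
from h import *
f=lambda x,y:(298+(x+.5)/7-.5,262+(y+.5)/7-.5)
h=at_z("scene",[f(212,276)],52)[0]; t=at_z("scene",[f(217,241)],65.6)[0]; print(h,t,h-t)
print("drawer",at_z("top",[(219.5,256.4)],56),at_z("top",[(243.7,253.4)],62))
g=np.array([565.3,-263.4])
def ins(g):
    env.line_to([g[0],g[1],55.4+56],v=50)
    hit=env.line_to([g[0],g[1],62.6],v=35,f_stop=6); print(g,hit,st()); return T.current_tool_pos()[2]
z=ins(g)
E
```

```text
[ 563.7909913  -264.14630821   52.        ] [ 563.6702709  -265.33509065   65.6       ] [  0.12072041   1.18878244 -13.6       ]
drawer [[487.31702618 226.44546525  56.        ]] [[494.53843947 157.43140518  62.        ]]
[ 565.3 -263.4] False ('t23.5', array([ 565.5, -263.5,   62.9]), 'F', array([-0.04, -0.66, -1.07]), 'w13.2')
```

Inserted with no contact force. I'll seat the last fraction, release, retreat and check.

```bash
python3 - <<'E'
from h import *
print(env.line_to([565.3,-263.4,60.5],v=15,f_stop=4),st())
fingers.move_gripper(45); env.dwell(.3); print(st())
env.line_to([565.3,-263.4,190],v=120); env.dwell(.3)
env.move_to([480,-60,300],Q); print(st())
for n in("scene","top"):
    p,d=snapshot(n); C=cloud(n,d)
    if n=="scene": a=cv2.resize(p[265:340,300:356],None,fx=6,fy=6,interpolation=cv2.INTER_CUBIC)
    else: b=cv2.resize(p[190:265,205:300],None,fx=4,fy=6,interpolation=cv2.INTER_CUBIC)
    m=(C[...,2]>100)&(abs(C[...,0]-565)<30)&(abs(C[...,1]+263)<30)&(C[...,2]<125); print(n,m.sum(),C[m].mean(0),C[m][:,2].max())
cv2.imwrite("pics/s4.png",np.hstack([a,b]))
E
```

```text
True ('t23.7', array([ 565.7, -263.6,   62.1]), 'F', array([-0.5 ,  0.87,  5.03]), 'w13.8')
('t24.8', array([ 565. , -263.2,   61. ]), 'F', array([ 0.13, -0.03,  0.12]), 'w45.2')
('t27.3', array([480.7, -60.9, 299.8]), 'F', array([-0.36, -0.15, -0.19]), 'w44.6')
scene 68 [ 562.96030444 -266.10781986  105.24503571] 108.83036368953685
top 32 [ 566.0777432  -263.91933346  106.75561584] 112.96500310512579
```

View pics/s4.png

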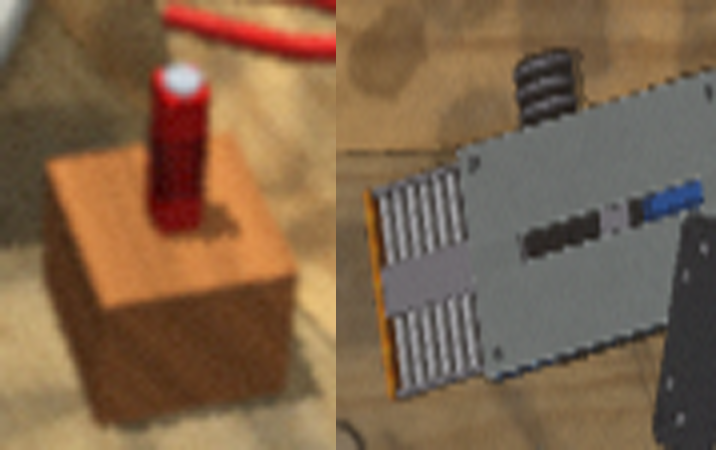

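The pin stands upright and seated in the stand, with its cap at (183,78) at about 107 mm. The drawer is fully out, its orange front running from (372,190) to (392,395).

```bash
python3 -c "
from plant import *
print(ticket.job_done())"
```

```text
the job is handed in; nothing more can be done
None
```

The filter drawer is out to its stop (about 70 mm measured), the pin tool stands upright and fully seated in its stand, and the job was handed in at about 27 s of the 54 s allowed; no verdict was returned.

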